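Shelve the rainbow-banded cases by height

ROBOT

A 7-joint arm with a two-finger parallel gripper is mounted at the origin on the work surface. World frame = base frame: x ahead of the robot, y to its left, z up, the work surface at z = 0. Lengths are in m, angles in rad, forces in N, time in s.
With the tool pointing down it reaches from about 0.425 to 0.95 m from the base axis. Payload 4.7 kg.
Tool frame: the origin (TCP) lies on the centre line of the jaws, within the pads' length; the fingertips stand robot.nose_length ahead of it and the grasp point (between the pads) lies 8 mm behind it (robot.nose_length is the distance from the TCP to the fingertips, in m); z points along the fingers, y is the line along which they close (so a half turn about z gives the same grasp; the last joint's range is limited). The gripper opens to 85 mm and grips with 20 to 120 N. Pads are 22 mm wide; open, the fingers measure 114 mm over their backs; the gripper's body (76 mm by 85 mm) begins 54 mm behind the grasp point. The pads swing forward as they close: fully open they stand 13 mm farther back than shut.
Start: joints at [-1.369, 0.469, -0.049, 1.532, 0.024, 1.141, -0.082], TCP at [0.154, 0.657, 0.242] pointing down, gripper open.
Joint ranges: [-2.59, 2.59], [-0.33, 1.99], [-1.39, 1.29], [0.1, 2.45], [-1.04, 4.18], [0.21, 1.99], [-2.66, 2.66]. Speed limits (rad/s): [2.57, 2.57, 3.14, 3.14, 3.14, 3.14, 3.14].

INTERFACE

Orientations are given as [roll, pitch, yaw] about the fixed x, y, z axes, in that order (R = Rz(yaw) Ry(pitch) Rx(roll)).
In Python, from plant import robot gives the robot as it stands. Calls block until the motion is done:
- robot.goto(position, orientation): joint-space move of the TCP to a pose.
- robot.move_straight(position, vel=0.15, attitude=None, contact_N=None): straight line of the TCP; attitude=None keeps the orientation; vel is the mean speed in m/s. With contact_N (N) it stops when the force on the tool has changed by that much, and returns True; else False.
- robot.move_joints(angles): joint-space move.
- robot.grip(opening, strength=None): opening from 0.0 (shut) to 1.0 (fully open); strength is the grip in N (None keeps the last); returns when the fingers have stopped.
- robot.sleep(seconds).
- robot.inverse_kinematics(position, orientation): joint angles nearest the present ones, or None.
- robot.sense(): the state.
- robot.grab_frame(name): name is "scene" or "top" or "wrist"; returns a dict with "image" (420x560x3 uint8, red, green, blue), "range_z" (420x560 float32, m along the optical axis (not along the pixel's ray), 0 where there is no reading), "fx", "fy", "cx", "cy" (pixels), "R" (3x3) and "t" (3): a world point X has camera coordinates R X + t. Camera axes: x right, y down, z forward; pixel columns grow to the right and rows downward; lengths in m; the calibration is good to about 2 mm. A picture is of the moment at which its call begins.
A pose or a line that the arm cannot do raises robot.IKError and nothing moves.
- robot.close_job(): hands the job in; it is judged then, once.
The state is a dict: "t": time; "joint_pos": joint angles; "joint_velocities": joint speeds; "effort": joint torques, N m; "tcp_pos": TCP position; "tcp_rot": TCP orientation; "wrist_force": force on the tool from outside, world axes, zero at the start; "torque": the same for the moment, N m; "opening": opening from 0.0 (shut) to 1.0 (fully open); "gripper_force": force on a finger pad.
Only numpy, scipy, OpenCV 4.12 (cv2) and the standard library are available. Lean on these libraries where they do the work, as an engineer would, in place of code of your own. Each camera call takes 0.05 s, during which the arm holds its last target. There are 200 camera calls.

TASK

Put the two green cases with rainbow bands away on the two small shelves by height: the tall case on the shelf with the high roof and the short case on the shelf with the low roof. Each must stand upright on its shelf's deck, lengthwise and straight in, with more than half of its length under the roof, and be let go.

Things in the scene. Friction and masses are not known exactly. Their poses are not given: they have to be found in the camera images.
- tall_case: The tall green box-shaped case with a rainbow band round its middle: 112 mm tall (z), 130 long (its x), 60 wide (its y, the way to grip it). Origin: centre of its underside. Both ends alike. Gripped 42 mm from its middle near the top, its other end can go under a roof. 0.25 to 0.5 kg. A green case without a band (90 mm tall) is not part of the job.
- short_case: The short green box-shaped case with a rainbow band round its middle: 66 mm tall (z), 130 long (its x), 60 wide (its y, the way to grip it). Origin: centre of its underside. Both ends alike. Gripped 42 mm from its middle near the top, its other end can go under a roof. 0.17 to 0.35 kg.
- tall_shelf: The high-roofed shelf, fixed: black deck 180 deep (x) by 116 wide (y), its top 45 mm above the table; wooden roof 8 thick, underside 127 mm above the deck. Origin on the table under the deck's centre; x from open front to back. Roof and side walls (100 mm apart inside) cover x = -30 to 90 mm; the front 60 mm of deck is open above and aside. A 15 mm high stop at the back, face at x = 84 mm.
- low_shelf: The low-roofed shelf, fixed: black deck 180 deep (x) by 116 wide (y), its top 20 mm above the table; wooden roof 8 thick, underside 81 mm above the deck. Origin on the table under the deck's centre; x from open front to back. Roof and side walls (100 mm apart inside) cover x = -30 to 90 mm; the front 60 mm of deck is open above and aside. A 15 mm high stop at the back, face at x = 84 mm.

How it is judged:
By the outcome, as a careful person would: the job done as asked, in the order asked, and still so for the second after the job is handed in, with the robot touching nothing.
It also fails if it takes over 64 s, if anything falls off the work surface, if the arm or the gripper's body presses on something with over 40 N, if the wrist force passes 120 N, or if a joint passes its speed limit or range.

## Working session

There is one attempt and no reset: what is moved stays moved. The work goes in short steps, each a Python script; the robot and the scene stay as the last script left them, time stands still between calls to the robot, and variables do not carry over. Pictures are saved under pics/ and viewed, at most 10 in all, crops included, and the job is handed in when it is done.

```bash
mkdir -p pics; ls; python3 - <<'E'
from plant import robot
import cv2,numpy as np
a=robot.grab_frame("scene");b=robot.grab_frame("top")
for n,f in(("scene",a),("top",b)):
    np.savez("f_"+n,**f); cv2.imwrite(f"pics/{n}.png",f["image"][:,:,::-1])
print(robot.nose_length,robot.sense())
E
```

```text
pics
0.011 {'t': 0.1, 'joint_pos': array([-1.36890989,  0.46936637, -0.04858258,  1.53356202,  0.02406087,
        1.14100308, -0.08230594]), 'joint_velocities': array([ 0.00093975, -0.0015828 , -0.00074648, -0.00234432,  0.00029242,
       -0.000134  ,  0.00177773]), 'effort': array([ 5.90373456e-04, -5.11515677e+01, -4.69472946e-02, -2.38389713e+01,
        1.07730881e-02,  4.37337236e-03, -1.43072174e-05]), 'tcp_pos': array([0.1542697, 0.6566197, 0.2413678]), 'tcp_rot': array([-3.13983767e+00,  3.09375361e-05,  2.91080167e+00]), 'wrist_force': array([-0.26660587, -0.79020204, -0.1292981 ]), 'torque': array([0.03133224, 0.00306464, 0.00583022]), 'gripper_force': 0.0, 'opening': 1.0005339262612867}
```

View pics/scene.png

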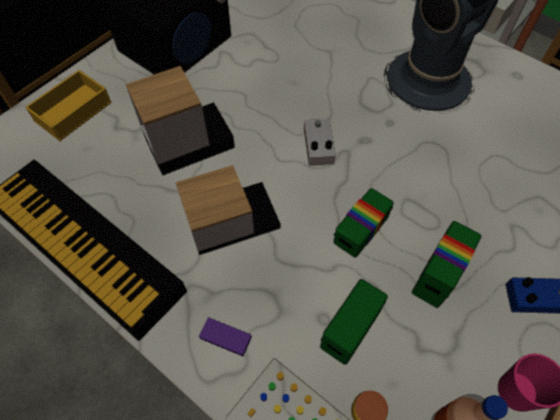

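View pics/top.png

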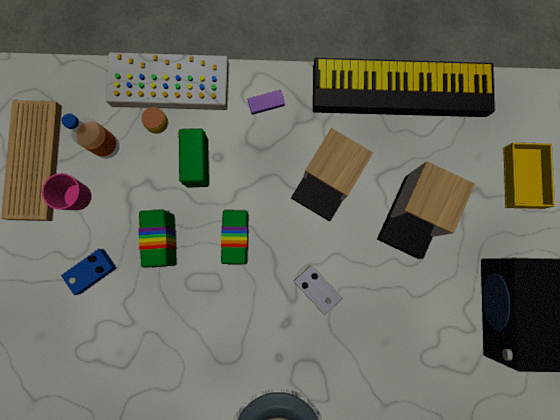

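The top view shows the tall case at about (157,238), the short case at (235,237), the low shelf at (335,170), the high shelf at (430,208) and the unbanded green case at (193,157). Next I'll fit the top faces from range.

```bash
cat >h.py <<'E'
import numpy as np,cv2
def cloud(f):
    z=f["range_z"];v,u=np.indices(z.shape)
    P=np.stack([(u-f["cx"])/f["fx"]*z,(v-f["cy"])/f["fy"]*z,z],-1)
    X=(P-f["t"])@f["R"]; X[z<=0]=np.nan
    return X
def rect(X,m):
    m=cv2.morphologyEx(m.astype(np.uint8),cv2.MORPH_OPEN,np.ones((3,3)))
    n,l,s,_=cv2.connectedComponentsWithStats(m); k=1+np.argmax(s[1:,4]); p=X[l==k]
    r=cv2.minAreaRect((p[:,:2]*1000).astype(np.float32))
    c,(w,h),a=r
    if w<h: w,h,a=h,w,a+90
    return np.round(c,1),round(w,1),round(h,1),round(a,2),round(float(np.median(p[:,2]))*1000,1),len(p)
E
python3 - <<'E'
from h import *
f=dict(np.load("f_top.npz"));X=cloud(f);z=X[...,2]
print("cam",-f["R"].T@f["t"],f["fx"])
def reg(u0,u1,v0,v1):
    m=np.zeros(z.shape,bool);m[v0:v1,u0:u1]=1;return m
for n,r,h in(("tall",(125,190,195,280),.112),("short",(210,260,195,280),.066),("plain",(170,220,120,195),.09),
  ("Troof",(370,490,150,270),.180),("Lroof",(285,385,120,230),.109),("Tdeck",(370,490,150,270),.045),("Ldeck",(285,385,120,230),.020)):
    print(n,*rect(X,reg(*r)&(abs(z-h)<.008)))
g=dict(np.load("f_scene.npz"));Y=cloud(g);zy=Y[...,2]
for n,r,h in(("tall",(405,490,210,310),.112),("short",(325,400,180,260),.066),("Troof",(120,240,60,180),.180),("Lroof",(170,290,160,260),.109),("Tdeck",(120,240,60,180),.045),("Ldeck",(170,290,160,260),.02)):
    print("S",n,*rect(Y,reg(*r)&(abs(zy-h)<.008)))
# other obstacles
for n,r in(("grey",(290,345,260,318)),("blue",(55,120,245,300)),("purple",(245,290,85,115))):
    m=reg(*r)&(z>.012); print(n,*rect(X,m), np.nanmax(z[m]))
E
```

```text
cam [0.41752619 0.00648444 1.17013551] 463.55041439609624
tall [469.2 293.4] 129.8 62.4 5.58 112.5 1531
short [478.6 113.6] 126.6 61.3 1.06 66.5 1371
plain [669.7 219.1] 130.3 60.2 2.85 90.4 1344
Troof [ 569.  -341.3] 121.3 117.8 155.62 180.9 2966
Lroof [ 658.5 -130.2] 121.9 116.1 150.25 109.9 2497
Tdeck [ 500.2 -310.1] 117.0 89.4 65.99 45.9 1589
Ldeck [587.4 -89.2] 115.8 76.9 60.18 20.7 1351
S tall [469.8 295.1] 130.7 61.1 5.52 111.5 2121
S short [479.8 115.4] 129.9 61.8 179.96 65.5 1666
S Troof [ 569.2 -339.8] 123.1 120.3 66.07 179.8 2651
S Lroof [ 657.9 -128.5] 120.1 119.2 149.98 108.7 3221
S Tdeck [ 541.  -326.1] 178.7 118.9 156.08 44.7 1024
S Ldeck [582.  -84.4] 118.2 64.9 59.47 19.6 1108
grey [356.8 -90.6] 110.4 60.0 44.04 36.6 1125 0.05670297607716036
blue [388.9 465.9] 111.4 60.7 127.65 36.2 1292 0.05511387945573718
purple [830.5  48. ] 90.3 42.1 105.87 20.9 534 0.02823445253751899
```

Heights and sizes match the spec. Shelf origins come out at about (0.5417,-0.3283), yaw -24°, for the tall one and (0.632,-0.114), yaw -30°, for the low one. I'll pick the tall case first.

```bash
cat >>h.py <<'E'
from math import pi,radians
CASE=dict(tall=((.4695,.2942),radians(5.5),.112),short=((.4792,.1145),radians(.5),.066))
SH=dict(tall=((.5417,-.3278),radians(-24.1),.045),short=((.632,-.1143),radians(-29.9),.020))
GB=.018
def loc(o,yaw,x,y=0):
    return np.array(o)+[np.cos(yaw)*x-np.sin(yaw)*y,np.sin(yaw)*x+np.cos(yaw)*y]
def pose(o,yaw,x0,H,bottom):  # TCP pose for case centre at local x0, underside at bottom
    return np.r_[loc(o,yaw,x0-.042),bottom+H-GB-.008],[pi,0,(yaw+pi+pi)%(2*pi)-pi]
def pick(robot,k,lift):
    o,yaw,H=CASE[k]
    p,a=pose(o,yaw,0,H,.09); robot.grip(1.0); robot.goto(p,a)
    p,_=pose(o,yaw,0,H,0); print("contact down",robot.move_straight(p,vel=.12,contact_N=10))
    robot.grip(0,strength=100); s=robot.sense(); print("grip",s["opening"],s["gripper_force"])
    p,_=pose(o,yaw,0,H,lift); robot.move_straight(p,vel=.12)
    s=robot.sense(); print(s["t"],s["opening"],s["gripper_force"],s["wrist_force"],s["torque"])
E
python3 - <<'E'
from h import *
from plant import robot
for k in CASE:
    H=CASE[k][2]
    for x0,b in((-.135,.2),(-.135,.05),(-.115,.05),(-.01,.05)): print(robot.inverse_kinematics(*pose(*SH[k][:2],x0,H,SH[k][2]+b-.045)))
    print(robot.inverse_kinematics(*pose(*CASE[k][:2],0,H,0)),robot.inverse_kinematics(*pose(*CASE[k][:2],0,H,.2)))
pick(robot,"tall",.2)
f=robot.grab_frame("scene");cv2.imwrite("pics/lift.png",f["image"][:,:,::-1])
E
```

```text
[ 0.36615181  0.06516003  0.14129072  1.97257298 -0.01026538  1.10452831
  1.66193362]
[ 0.37751955  0.25323121  0.14220631  2.14847713 -0.05250992  0.74302129
  1.70410668]
[-0.3248793   0.45515775  1.05994941  2.13964221 -0.53915214  0.84343227
  2.21681502]
[-0.23979375  0.64836992  1.04416455  1.90689099 -0.67489917  0.98912407
  2.26521157]
[-0.70416423  0.41375191  0.03286036  2.05280498 -0.02113046  0.67534345
  1.00920763] [-0.75100367  0.16934113  0.0840268   1.85241415 -0.01571156  1.12047191
  1.00545521]
[-0.60720863  0.19692387  0.66318281  2.04491434 -0.14905287  0.9460329
  1.18308037]
[-0.47456582  0.45009011  0.55271814  2.17176589 -0.40465744  0.61889198
  1.41702458]
[-0.45411675  0.4756332   0.56108026  2.13222487 -0.4196392   0.64102231
  1.44772984]
[-0.33165377  0.60311923  0.56294996  1.90897626 -0.4556174   0.75867037
  1.53826658]
[-0.46328698  0.42026511  0.13916107  2.22736735 -0.11821255  0.50050997
  1.34724715] [-0.66328189  0.09766046  0.34086381  2.05633702 -0.0389094   0.99352759
  1.27684464]
contact down False
grip 0.6885473574618641 108.46437335014343
5.0833 0.6847706136075262 107.73675084114075 [-0.14232351  0.13917048 -4.21206348] [-0.02040404  0.17586882  0.00778733]
```

View pics/lift.png

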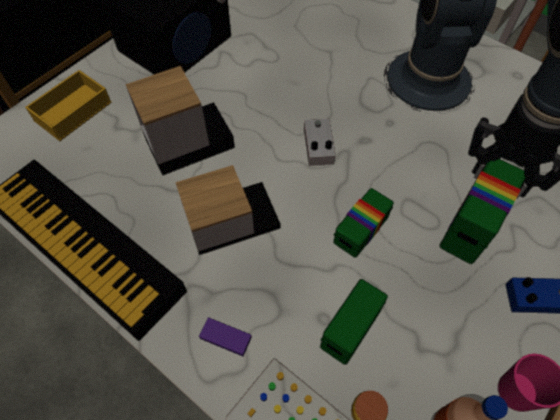

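The tall case is held level-looking at about (485,210), and nothing else moved. Next I'll carry it to in front of the high shelf and check tilt and pose there.

```bash
cat >>h.py <<'E'
def held(robot,top,tol=.012,view="top",near=None,rad=.13):
    f=robot.grab_frame(view);X=cloud(f);im=f["image"].astype(int)
    m=(abs(X[...,2]-top)<tol)
    m&=np.linalg.norm(X[...,:2]-near,axis=-1)<rad
    g=m&(im[...,1]>im[...,0]+15)&(im[...,1]>im[...,2]+15)
    p=X[g]; c=np.linalg.lstsq(np.c_[p[:,:2]-p[:,:2].mean(0),np.ones(len(p))],p[:,2],rcond=None)[0]
    return rect(X,m), "slope",np.round(c,4),len(p)
def show(robot,name,view="scene"):
    cv2.imwrite(f"pics/{name}.png",robot.grab_frame(view)["image"][:,:,::-1])
E
python3 - <<'E'
from h import *
from plant import robot
o,yaw,dz=SH["tall"];H=.112
robot.goto(*pose(o,yaw,-.135,H,.2))
p,_=pose(o,yaw,-.135,H,dz+.015); robot.move_straight(p,vel=.15)
s=robot.sense();print(s["t"],s["tcp_pos"],p,s["tcp_rot"],s["wrist_force"])
near=loc(o,yaw,-.12)
print("want centre",loc(o,yaw,-.135),np.degrees(yaw),"top",dz+.015+H)
for v in("top","scene"): print(v,held(robot,dz+.015+H,view=v,near=near))
show(robot,"pre")
E
```

```text
8.1917 [ 0.3808446  -0.25595808  0.1467234 ] [ 0.38012835 -0.25552551  0.146     ] [-3.14156075e+00  1.81996104e-03  2.72115168e+00] [ 0.15262357  0.12973018 -4.43029239]
want centre [ 0.41846739 -0.27267539] -24.1 top 0.172
top ((array([ 438.5, -281.6]), 88.1, 61.0, 156.54, 172.1, 910), 'slope', array([-0.0044, -0.0251,  0.1715]), 638)
scene ((array([ 432.4, -270.1]), 109.4, 80.9, 159.64, 171.2, 1225), 'slope', array([-0.0366, -0.033 ,  0.1702]), 652)
```

View pics/pre.png

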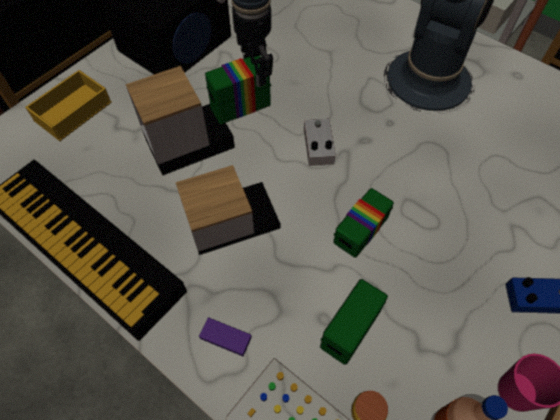

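The case, at about (238,90), is straight in front of the roof with slope under 2°, and its far end is within 2 mm of plan. Inserting now.

```bash
cat >>h.py <<'E'
def insert(robot,k,x0=-.008,gap=.007):
    o,yaw,dz=SH[k];H=CASE[k][2]
    P=lambda x,b:pose(o,yaw,x,H,dz+b)[0]
    robot.move_straight(P(-.115,gap),vel=.1)
    print("contact in",robot.move_straight(P(x0,gap),vel=.08,contact_N=12))
    q=robot.sense()["tcp_pos"]
    print("touch",robot.move_straight(np.r_[q[:2],P(x0,-.004)[2]],vel=.02,contact_N=6))
    s=robot.sense();print(s["t"],s["tcp_pos"]-P(x0,0),s["wrist_force"])
    robot.grip(1.0); robot.sleep(.2)
    q=robot.sense()["tcp_pos"]; robot.move_straight(np.r_[q[:2],q[2]+.15],vel=.15)
    print(robot.sense()["t"],robot.sense()["wrist_force"])
E
python3 - <<'E'
from h import *
from plant import robot
insert(robot,"tall")
pick(robot,"short",.13)
show(robot,"placed1")
E
```

```text
contact in False
touch True
10.5917 [-0.0002858   0.00014468  0.00125142] [-0.53407643  0.84402441  4.59972095]
12.3333 [0.34843332 0.51386798 0.46776873]
contact down False
grip 0.6906473706957988 106.94628596305847
16.7 0.6885836420189919 107.46581196784973 [-0.53209675  0.43445909 -3.52174057] [0.019695   0.08477802 0.00181081]
```

View pics/placed1.png

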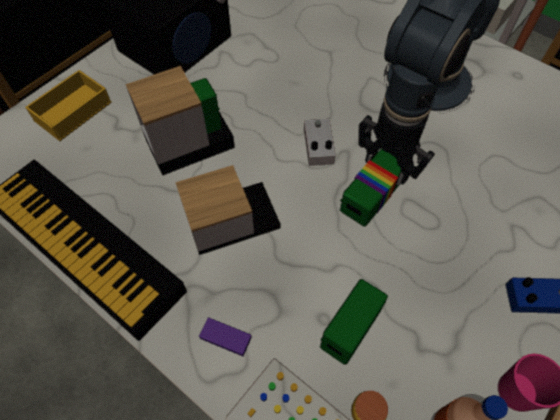

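The tall case stands in the high shelf at about (205,105), with its band hidden under the roof. The short case is held at about (370,190). Carrying it over next.

```bash
python3 - <<'E'
from h import *
from plant import robot
o,yaw,dz=SH["short"];H=.066
robot.goto(*pose(o,yaw,-.135,H,.13))
p,_=pose(o,yaw,-.135,H,dz+.015); robot.move_straight(p,vel=.15)
print("far end want",loc(o,yaw,-.07))
r=held(robot,dz+.015+H,near=loc(o,yaw,-.12)); print(r)
(c,w)=r[0][:2]; print("far end seen",loc(c/1000,yaw,w/2000))
sl=r[2]; print("slope along",sl[0]*np.cos(yaw)+sl[1]*np.sin(yaw))
if abs(sl[:2]).max()<.06 and abs(loc(c/1000,yaw,w/2000)-loc(o,yaw,-.07)).max()<.008:
    insert(robot,"short")
    robot.goto([.45,.15,.35],[pi,0,pi-.1]); print(robot.sense()["t"])
    for k in CASE:
        o,yaw,dz=SH[k];top=dz+CASE[k][2]
        print(k,held(robot,top,tol=.008,near=loc(o,yaw,-.06),rad=.06),"front end want",loc(o,yaw,-.073))
    show(robot,"end_top","top")
show(robot,"end_scene")
E
```

```text
far end want [ 0.57131723 -0.07940586]
((array([ 622.9, -110.1]), 115.5, 39.8, 59.96, 109.5, 671), 'slope', array([-0.0339,  0.0124,  0.1006]), 297)
far end seen [ 0.67296329 -0.13888767]
slope along -0.03556904776186443
```

```bash
python3 -c "
import cv2
for n in('top','scene'):
    i=cv2.imread(f'pics/end_{n}.png')
    if i is not None: i=i[110:270,270:490] if n=='top' else i[50:260,100:300]; cv2.imwrite(f'pics/c_{n}.png',cv2.resize(i,None,fx=2.5,fy=2.5))"
```

```text
[ WARN:0@0.005] global loadsave.cpp:275 findDecoder imread_('pics/end_top.png'): can't open/read file: check file path/integrity
```

The fit caught the roof (z = 109 mm), so the mismatch is false. I'll repeat the check with a tighter tolerance, then insert.

```bash
python3 - <<'E'
from h import *
from plant import robot
o,yaw,dz=SH["short"];H=.066
r=held(robot,dz+.015+H,tol=.0065,near=loc(o,yaw,-.12),rad=.1); print(r)
(c,w)=r[0][:2]; e=loc(c/1000,yaw,w/2000)-loc(o,yaw,-.07); print("err",e,"slope",r[2])
if abs(e).max()<.009:
    insert(robot,"short",gap=.009)
    robot.goto([.45,.15,.35],[pi,0,pi-.1]); print(robot.sense()["t"])
    for k in CASE:
        o,yaw,dz=SH[k];top=dz+CASE[k][2]
        print(k,held(robot,top,tol=.008,near=loc(o,yaw,-.06),rad=.06),"front end want",loc(o,yaw,-.073))
    show(robot,"end_top","top")
show(robot,"end_scene")
for n in('top','scene'):
    i=cv2.imread(f'pics/end_{n}.png')
    if i is not None: i=i[110:270,270:490] if n=='top' else i[50:260,100:300]; cv2.imwrite(f'pics/c_{n}.png',cv2.resize(i,None,fx=2.5,fy=2.5))
E
```

```text
((array([559. , -72.1]), 59.4, 29.3, 60.09, 101.4, 297), 'slope', array([-0.0379,  0.0219,  0.1012]), 297)
err [ 0.01342961 -0.00749923] slope [-0.0379  0.0219  0.1012][ WARN:0@0.535] global loadsave.cpp:275 findDecoder imread_('pics/end_top.png'): can't open/read file: check file path/integrity
```

View pics/c_scene.png

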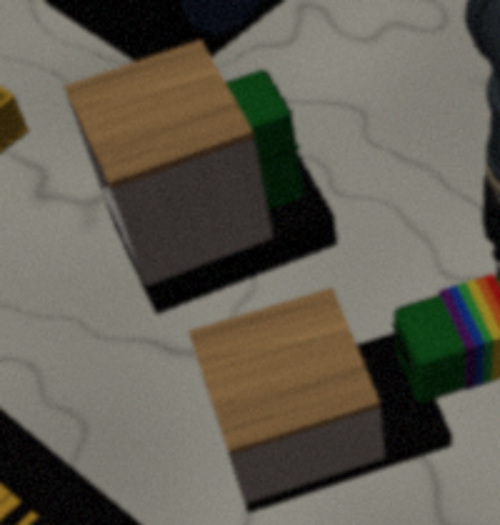

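The rectangle's long side was the case width, so the far end is actually at (0.572,-0.079), as planned. The crop shows the tall case inside the high shelf and the short case aligned with the low one. Inserting.

```bash
python3 - <<'E'
from h import *
from plant import robot
insert(robot,"short",gap=.009)
robot.goto([.45,.15,.35],[pi,0,pi-.1]); print(robot.sense()["t"])
show(robot,"end_top","top");show(robot,"end_scene")
for k in CASE:
    o,yaw,dz=SH[k];top=dz+CASE[k][2]
    print(k,held(robot,top,tol=.008,near=loc(o,yaw,-.06),rad=.06),"front end want",loc(o,yaw,-.073))
a=cv2.imread('pics/end_top.png')[110:270,270:490];b=cv2.imread('pics/end_scene.png')[50:260,100:300]
b=cv2.resize(b,(400,420));a=cv2.resize(a,(400,420))
cv2.imwrite('pics/c_end.png',np.hstack([a,b]))
E
```

```text
contact in False
touch True
20.6833 [-0.00022971  0.00036612  0.00110267] [-0.50699262  0.94947564  4.6201743 ]
22.425 [-0.55582278  0.86454819 -0.65295025]
23.6
tall ((array([ 496.1, -307.6]), 61.6, 48.4, 65.99, 157.5, 593), 'slope', array([ 0.023 , -0.0422,  0.1571]), 485) front end want [ 0.47506311 -0.29799188]
short ((array([588.2, -90. ]), 60.5, 47.1, 60.46, 86.5, 506), 'slope', array([ 0.0375, -0.0201,  0.0862]), 419) front end want [ 0.56871654 -0.07791039]
```

View pics/c_end.png

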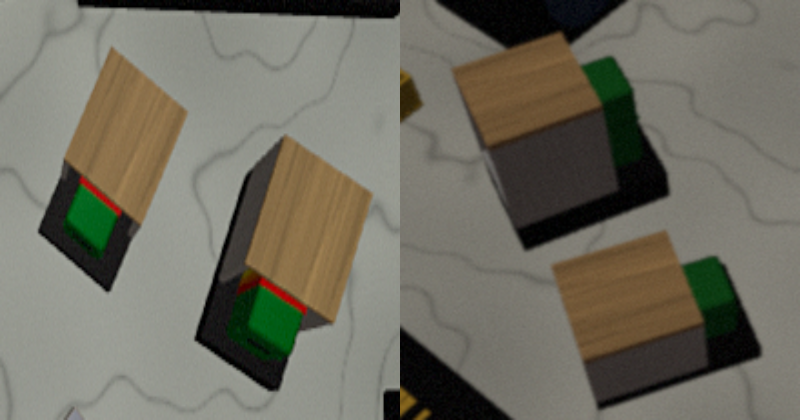

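Both cases stand on their decks (tops at 157 and 86 mm), straight to within about 1°, with about 87 of 130 mm under each roof. The gripper is clear of everything.

```bash
python3 -c "
from plant import robot
print(robot.close_job())"
```

```text
the job is handed in; nothing more can be done
None
```

I put the tall case on the high-roofed shelf and the short case on the low-roofed shelf, both upright, straight in and let go, with about 87 of 130 mm under each roof; the job is handed in at about 24 s of the 64 s, and no verdict was returned.

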